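Shut down the carving hold-down and work its jammed stop free

ROBOT

A 6-joint arm with a two-finger parallel gripper is mounted at the origin on the work surface. World frame = base frame: x ahead of the robot, y to its left, z up, the work surface at z = 0. Lengths are in mm, angles in degrees, forces in N, time in s.
With the tool pointing down it reaches from about 325 to 925 mm from the base axis. Payload 3.1 kg.
Tool frame: the origin (TCP) lies at the very end of the fingers, on their centre line; the grasp point (between the pads) lies grasp_offset behind it (grasp_offset is the distance from the TCP to the grasp point, in mm); z points along the fingers, y is the line along which they close (so a half turn about z gives the same grasp; the last joint's range is limited). The gripper opens to 85 mm and grips with 20 to 120 N. Pads are 22 mm wide; open, the fingers measure 114 mm over their backs; the gripper's body (76 mm by 85 mm) begins 54 mm behind the grasp point. The pads swing forward as they close: fully open they stand 13 mm farther back than shut.
Start: joints at [-78.449, 12.427, 92.441, -0, 75.132, -6.429], TCP at [192.943, -594.485, 231.3] pointing down, gripper open.
Joint ranges: [-157.48, 157.48], [-44.54, 120.13], [17.64, 146.25], [-64.5, 244.5], [7.68, 150.69], [-147.95, 147.95]. Speed limits (degrees/s): [159.86, 159.86, 180, 180, 180, 180].

INTERFACE

Orientations are given as [roll, pitch, yaw] about the fixed x, y, z axes, in that order (R = Rz(yaw) Ry(pitch) Rx(roll)).
In Python, from station import * gives the robot as it stands. Calls block until the motion is done:
- goto(position, orientation): joint-space move of the TCP to a pose.
- move_l(position, attitude=None, speed=150): straight line of the TCP; attitude=None keeps the orientation; speed is the mean speed in mm/s.
- move_j(angles): joint-space move.
- grip(opening, squeeze=None): finger opening in mm; squeeze is the grip in N (None keeps the last); returns when the fingers have stopped.
- wait(seconds).
- solve_ik(position, orientation): joint angles nearest the present ones, or None.
- get_obs(): the state.
- get_image(name): name is "scene" or "top" or "wrist"; returns the picture (384x512x3 uint8, red, green, blue); there is no depth.
- get_calibration(name): a dict with "fx", "fy", "cx", "cy" (pixels), "R" (3x3) and "t" (3): a world point X has camera coordinates R X + t; the wrist camera has in their place "mount" (4x4, takes a point from camera to tool coordinates, whose origin is the TCP and whose axes are the flange's). Camera axes: x right, y down, z forward; pixel columns grow to the right and rows downward; lengths in mm; the calibration is good to about 2 mm. A picture is of the moment at which its call begins: read the wrist's pose just before it. get_calibration takes no time and is no camera call.
A pose or a line that the arm cannot do raises Unreachable and nothing moves.
- sign_off(): hands the job in; it is judged then, once.
Trained networks look in the newest picture that a camera, given by its name, has taken for a name from the list of things; names that differ only in an ending like _2 or _b are one class to them, and where a whole thing is asked for, a point or a joint stands for the part that bears it (a point fixed in the world has none). Each returns a list of dicts, best first, with "score" (0 to 1); they miss things now and then, are a little off and sometimes report something else, mostly with a low value. They report only what shows in the picture. A call takes as long as a camera call. They do not tell look-alikes from the thing itself.
- spot_in(name, camera): "extent" ([centre column, centre row, width, height] in pixels, round what is visible of it).
- regions_of(name, camera): "region" (384x512 bool, what is visible of it) and "extent" ([centre column, centre row, width, height] in pixels, round what is visible of it).
The state is a dict: "t": time; "joint_pos": joint angles; "qvel": joint speeds; "effort": joint torques, N m; "tcp_pos": TCP position; "ee_rot": TCP orientation; "wrist_force": force on the tool from outside, world axes, zero at the start; "moment": the same for the moment, N m; "grip_width": finger opening in mm; "grip_force": force on a finger pad.
Only numpy, scipy, OpenCV 4.12 (cv2) and the standard library are available. Lean on these libraries where they do the work, as an engineer would, in place of code of your own. Each camera call takes 0.05 s, during which the arm holds its last target. There are 200 camera calls.

TASK

Shut down the vacuum hold-down by pressing the three keys on its key box fully, one at a time, letting each spring back: first the round key, then the square one, then the narrow bar. Then take hold of the upright wooden stop jammed in the hold-down socket, rock it side to side towards the two sliding jaws until it comes free, and lift it out. Finish while holding it still and upright in the gripper over the socket, just clear of it (foot about 1 to 3 cm above the rim), and leave the other things on the bench where they are.

Things in the scene. Friction and masses are not known exactly. Their poses are not given: they have to be found in the camera images.
- keybox: Flat grey control box fixed to the bench, 80 x 180 x 36 mm high, keys in a row along its long axis (own y). Origin: centre of its underside, on the table.
- key_round_top (a point): Centre of the top face of the round (30 mm diameter) key, at rest 52 mm above the table (13 mm above the black square plate round it). The three keys stand in a row 54 mm apart on the key box, in any order.
- key_square_top (a point): Centre of the top face of the square (22 x 22 mm) key, at rest 52 mm above the table (13 mm above the black square plate round it). The three keys stand in a row 54 mm apart on the key box, in any order.
- key_bar_top (a point): Centre of the top face of the narrow bar (11 mm wide along the row, 36 mm long) key, at rest 52 mm above the table (13 mm above the black square plate round it). The three keys stand in a row 54 mm apart on the key box, in any order.
- key_round (a joint): Travel of the round key, m, 0 up, grows as pressed. Fully down is 6 mm and takes 5 N (1.5 N to start it moving); it springs back up. It counts as pressed from 4 mm.
- key_square (a joint): Travel of the square key, m, 0 up, grows as pressed. Fully down is 6 mm and takes 5 N (1.5 N to start it moving); it springs back up. It counts as pressed from 4 mm.
- key_bar (a joint): Travel of the bar key, m, 0 up, grows as pressed. Fully down is 6 mm and takes 5 N (1.5 N to start it moving); it springs back up. It counts as pressed from 4 mm.
- socket: Grey socket fixed to the bench, 58 (own x) x 114 (own y) mm, 60 mm high, plus a low bolt-down ear at each y end (174 mm over the ears). Origin: centre of its underside, on the table. Its well is 37 mm wide in x, its inner floor is at z = 6 mm; up to z = 16 mm the well is only 38 mm wide in y, which keeps the stop's foot from sliding. Two steel jaws close the well along own y.
- socket_mouth (a point): Centre of the socket's rim, 60 mm above the table. The jaws' inner faces start 21 mm from the centre in y; their top lips (z 51.5 to 60 mm) reach in to 14 mm from it, over the stop's shoulders, so the stop can rise only about 5 mm and a straight pull cannot free it. The foot must end above this rim.
- jaw_left (a joint): How far the jaw on the socket's own +y side has been pushed back, m, 0 to 0.009 (stop). It slides stiffly (about 9 N) and stays where it is left. Leaning the stop 0.2 rad towards it pushes it fully back.
- jaw_right (a joint): The same for the jaw on the socket's own -y side (grows as it moves to -y). The stop passes when the two jaws together are back by more than about 13 mm, so both are needed.
- stop: Hardwood stop, 112 mm tall, about 0.16 kg, standing on the socket's inner floor, own axes in line with the socket's. Origin: centre of its underside (foot). From below: foot 34 x 34 mm, 12 mm tall; body 34 (x) x 40 (y) mm up to 40 mm, with flat shoulders on top; then a square post. It can lean only in own y, about the two y edges of its foot.
- stop_grip (a point): Place to grip the stop: centre of its 24 x 24 mm square post, 88 mm above its foot. The post goes up to 112 mm above the foot, so it stands 58 mm out of the socket.
- mallet: Wooden carver's mallet lying on the bench, 265 mm long, head 64 mm across; a bystander, leave it. Origin: its underside.
- oilstone: Flat grey sharpening stone, 60 x 160 x 25 mm; a bystander, leave it. Origin: its underside.
- offcut: Pale wood offcut, 60 x 45 x 30 mm; a bystander, leave it. Origin: its underside.
- gouge: Carving gouge with a wooden handle, 220 mm long, lying; a bystander, leave it. Origin: its underside.
- glue: Closed bottle, 60 mm diameter, 160 mm tall; a bystander, leave it. Origin: its underside.
- tin: Open steel tin, 80 mm across, 90 mm tall; a bystander, leave it. Origin: its underside.
- brush: Brush, 200 mm long, lying; a bystander, leave it. Origin: its underside.
Things that resemble listed ones, but are neither listed nor needed, are in the scene too. Of the things like the stop, leave any that is red; of the rest the larger one is meant.

How it is judged (in metres and radians):
On the way, in this order (a step that is already met when the one before it is completed fails the run):
1. the round key is pressed, alone (value of joint key_round above 0.004 m and value of joint each of key_square, key_bar below 0.002 m), for 0.05 s.
2. then the square key is pressed, alone (value of joint key_square above 0.004 m and value of joint each of key_round, key_bar below 0.002 m), for 0.05 s.
3. then the bar key is pressed, alone (value of joint key_bar above 0.004 m and value of joint each of key_round, key_square below 0.002 m), for 0.05 s.
4. then the stop is rocked both ways: both jaws are pushed back by more than 2.5 mm (value of joint each of jaw_left, jaw_right above 0.0025 m), for 0.05 s.
At the end, for the whole second after the job is handed in: The stop is held still between the fingers, upright within 0.2 rad, its foot 3 to 45 mm above the socket's rim and within 35 mm sideways of the socket's centre, not touching the socket; all keys are up (z of stop in the frame of socket between 0.063 and 0.105 m and horizontal distance between stop and socket below 0.035 m and angle between stop's own z axis and vertical below 0.2 rad and contact force between the fingers and stop above 2 N and contact force between stop and socket below 0.3 N and linear speed of stop below 0.02 m/s and angular speed of stop below 0.2 rad/s and value of joint each of key_round, key_square, key_bar below 0.002 m); the arm keeps its last pose, push and grip.
It fails at once if two keys are pressed at once (value of joint each of key_round, key_square above 0.003 m or value of joint each of key_round, key_bar above 0.003 m or value of joint each of key_square, key_bar above 0.003 m).
It fails at once if another thing on the bench is moved by more than 3 cm (distance of any of mallet, oilstone, offcut, gouge, glue, tin, brush from where it was at the start of the episode above 0.03 m).
It also fails if it takes over 58 s, if anything falls off the work surface, if the arm or the gripper's body presses on something with over 40 N, if the wrist force passes 120 N, or if a joint passes its speed limit or range.

## Working session

There is one attempt and no reset: what is moved stays moved. The work goes in short steps, each a Python script; the robot and the scene stay as the last script left them, time stands still between calls to the robot, and variables do not carry over. Pictures are saved under pics/ and viewed, at most 10 in all, crops included, and the job is handed in when it is done.

```bash
mkdir -p pics; python3 - <<'E'
from station import *
import cv2,numpy as np
o=get_obs();print(o)
for c in("scene","top"):
    im=get_image(c);cv2.imwrite(f"pics/{c}0.png",cv2.cvtColor(im,cv2.COLOR_RGB2BGR))
    np.save(f"{c}0.npy",im)
    k=get_calibration(c);print(c,k)
    for n in("keybox","key_round_top","key_square_top","key_bar_top","socket","stop"):
        for r in spot_in(n,c):print(n,round(r["score"],2),np.round(r["extent"],1))
print(get_calibration("wrist"),[k for k in globals() if 'off' in k])
E
ls
```

```text
{'t': 0.0, 'joint_pos': array([-7.84499940e+01,  1.24779069e+01,  9.25296402e+01,  1.59026679e-03,
        7.51325159e+01, -6.42877538e+00]), 'qvel': array([-0.02778816, -0.01510012, -0.1055052 ,  0.07652597, -0.01974596,
       -0.00160196]), 'effort': array([-5.59086720e-05, -3.96841943e+01, -3.03855550e+01, -2.73373262e-04,
        9.63415077e-03, -3.68377275e-07]), 'tcp_pos': array([ 192.7758731 , -593.65803929,  229.94525331]), 'ee_rot': array([-1.79860990e+02, -1.72089336e-02,  1.79783506e+01]), 'wrist_force': array([-1.0916297 ,  0.08829962,  1.01598125]), 'moment': array([-0.01891719,  0.00093431, -0.01210011]), 'grip_force': 0.0, 'grip_width': 85.70794444557174}
scene {'fx': 381.3909658109445, 'fy': 381.3909658109445, 'cx': 257.5677828162962, 'cy': 191.4297800292068, 'R': array([[-0.60191909,  0.7985266 ,  0.0069764 ],
       [ 0.62472215,  0.47631327, -0.61874705],
       [-0.49740893, -0.36807735, -0.7855593 ]]), 't': array([ 339.73505022, -302.01788872, 1364.98697578])}
keybox 0.75 [292.6 241.6  74.1  58.1]
keybox 0.69 [173.4 163.4   9.9   9.8]
key_round_top 0.53 [293.8 2
[... 788 characters left out ...]
6.9   9.1]
socket 0.62 [337.8 182.4  49.8  28.6]
stop 0.69 [333.9 215.3  13.9  11.5]
stop 0.62 [343.1 182.4  15.   18.2]
stop 0.44 [359.4 216.8  12.1  10.7]
stop 0.21 [254.4 253.5  50.4  34.2]
{'fx': 267.2314323486037, 'fy': 267.2314323486037, 'cx': 253.09204674005605, 'cy': 190.69062757000006, 'mount': array([[ 5.10462460e-04, -9.53010731e-01, -3.02936110e-01,
         7.80569302e+01],
       [ 9.99999811e-01,  5.90269039e-04, -1.71885634e-04,
        -2.10387208e-01],
       [ 3.42622660e-04, -3.02935965e-01,  9.53010852e-01,
        -1.42102044e+02],
       [ 0.00000000e+00,  0.00000000e+00,  0.00000000e+00,
         1.00000000e+00]])} ['sign_off', 'grasp_offset']
pics
scene0.npy
top0.npy
```

```bash
python3 - <<'E'
import cv2
a=cv2.imread("pics/top0.png");b=cv2.imread("pics/scene0.png")
cv2.imwrite("pics/topc.png",cv2.resize(a[150:250,180:380],None,fx=4,fy=4,interpolation=cv2.INTER_CUBIC))
cv2.imwrite("pics/scec.png",cv2.resize(b[100:300,80:346],None,fx=3,fy=3,interpolation=cv2.INTER_CUBIC))
E
```

```text
(no output)
```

View pics/topc.png

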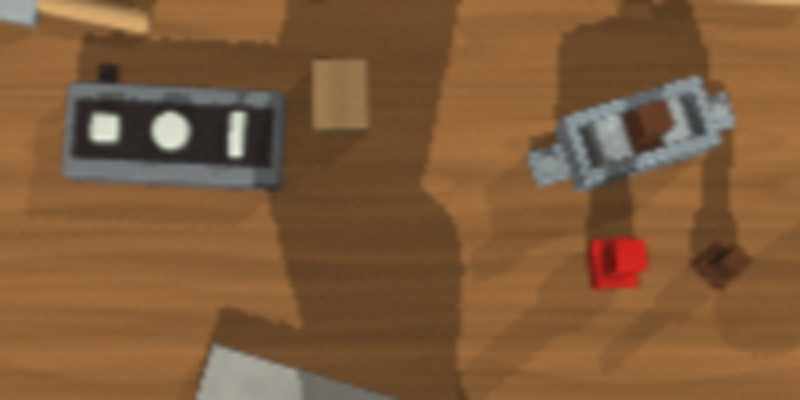

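View pics/scec.png

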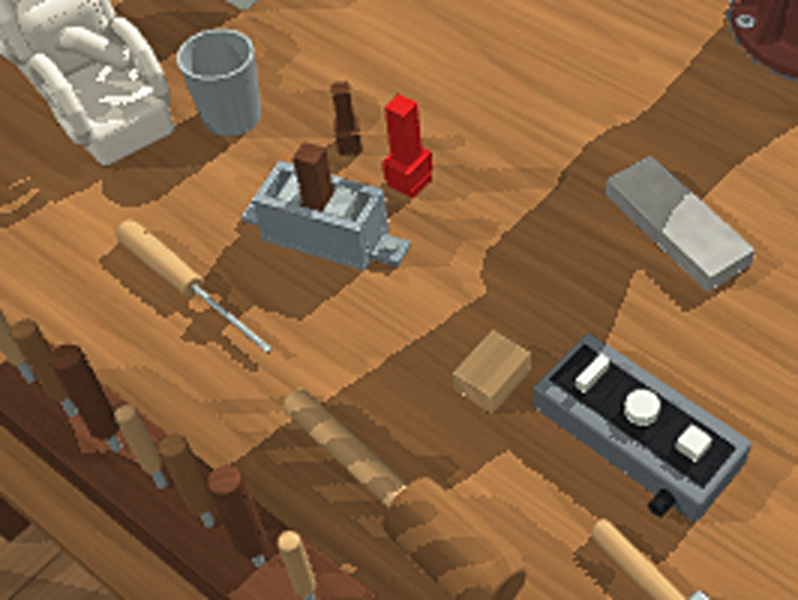

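View pics/top0.png

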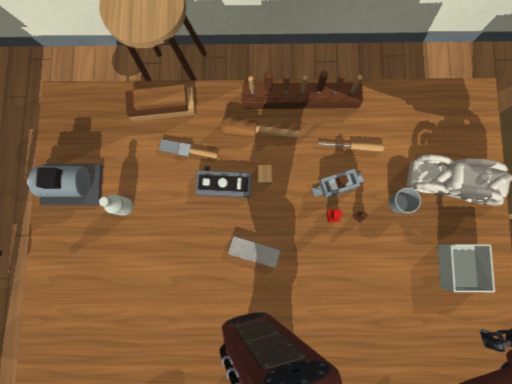

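The top view shows the key box at about (223,183), with square, round and bar keys from left to right at columns 206, 223 and 239. The socket with the dark brown stop is at (341,182), yaw about 18°. The red and small brown look-alikes are below it. I'll refine these with the wrist camera.

```bash
cat > h.py <<'E'
from station import *
import cv2,numpy as np
from scipy.spatial.transform import Rotation as Ro
def ray(K,R,t,uv,z):
    d=R.T@np.array([(uv[0]-K["cx"])/K["fx"],(uv[1]-K["cy"])/K["fy"],1]);c=-R.T@t
    return (c+d*(z-c[2])/d[2])
def fixed(c,uv,z):
    K=get_calibration(c);return ray(K,K["R"],K["t"],uv,z)
def wristcam(o):
    K=get_calibration("wrist");T=np.eye(4);T[:3,:3]=Ro.from_euler("xyz",o["ee_rot"],degrees=True).as_matrix();T[:3,3]=o["tcp_pos"]
    M=np.linalg.inv(T@K["mount"]);return K,M[:3,:3],M[:3,3]
def save(n,im):cv2.imwrite(f"pics/{n}.png",cv2.cvtColor(im,cv2.COLOR_RGB2BGR))
def shot(n):
    o=get_obs();im=get_image("wrist");save(n,im);np.savez(n,p=o["tcp_pos"],r=o["ee_rot"]);return o,im
E
python3 - <<'E'
from h import *
print("go",grasp_offset)
f=lambda x,y:(180+(x+.5)/4-.5,150+(y+.5)/4-.5)
P={n:fixed("top",f(*p),z) for n,p,z in(("sq",(105,128),52),("ro",(171,131),52),("bar",(236,134),52),("sock",(641,132),60),("earL",(547,165),10),("earR",(717,110),10))}
for n in P:print(n,P[n].round(1))
for n,c,y in(("k",P["ro"],87.4),("s",P["sock"],108)):
    goto([c[0],c[1],180 if n=="k" else 240],[180,0,y]);wait(.3);o,im=shot("w"+n);w=wristcam(o);print(o["t"],o["tcp_pos"],o["ee_rot"])
    for m in(("key_round_top","key_square_top","key_bar_top") if n=="k" else("socket","stop","jaw_left")):
        for r in regions_of(m,"wrist"):
            M=r["region"];cm=np.argwhere(M).mean(0)[::-1] if M.any() else [0,0]
            print(m,round(r["score"],2),np.round(r["extent"],1),np.round(cm,1),ray(*w,cm,52 if n=="k" else 60).round(1))
E
```

```text
go 18.700000000000003
sq [601.7 194.   52. ]
ro [599.1 140.1  52. ]
bar [596.4  87.2  52. ]
sock [ 595.5 -238.6   60. ]
earL [ 576.1 -168.9   10. ]
earR [ 622.1 -311.7   10. ]
3.95 [599.16787545 139.80447798 180.05015705] [1.79995786e+02 1.73128695e-03 8.73697423e+01]
key_round_top 0.75 [251.6 178.7  24.   24.6] [253.3 179.7] [600.  143.9  52. ]
key_square_top 0.62 [253.8 129.2  21.2  21.7] [253.5 128. ] [602.6 196.8  52. ]
key_bar_top 0.62 [251.5 224.6  31.   18. ] [252.3 225. ] [596.5  92.1  52. ]
5.875 [ 595.72576307 -237.70532177  239.88625206] [-1.79992852e+02 -1.11689928e-02  1.08071197e+02]
socket 0.91 [253.2 159.6  48.8 119.5] [254.5 158.9] [ 592.9 -221.7   60. ]
stop 0.71 [253.9 180.1  29.5  37.6] [254.9 178.1] [ 600.9 -244.5   60. ]
stop 0.68 [163.1 193.7  40.8  37.5] [162.5 190.8] [ 495.1 -296.5   60. ]
stop 0.57 [176.5 129.9  49.6  35.5] [174.7 129. ] [ 492.5 -217.    60. ]
jaw_left 0.55 [258.2 149.4  27.2  18. ] [255.4 150.4] [ 590.7 -211.5   60. ]
```

```bash
python3 - <<'E'
import cv2,numpy as np
a=cv2.imread("pics/wk.png")[100:250,203:303];b=cv2.imread("pics/ws.png")[80:230,153:353]
r=lambda x:cv2.resize(x,None,fx=4,fy=4,interpolation=cv2.INTER_CUBIC)
cv2.imwrite("pics/wk4.png",r(a));cv2.imwrite("pics/ws4.png",r(b))
E
```

```text
(no output)
```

View pics/wk4.png

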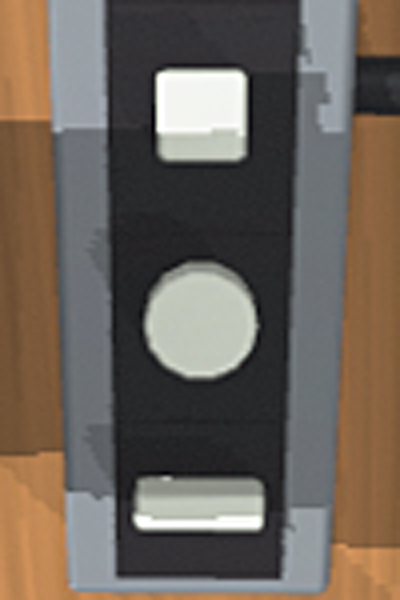

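View pics/ws4.png

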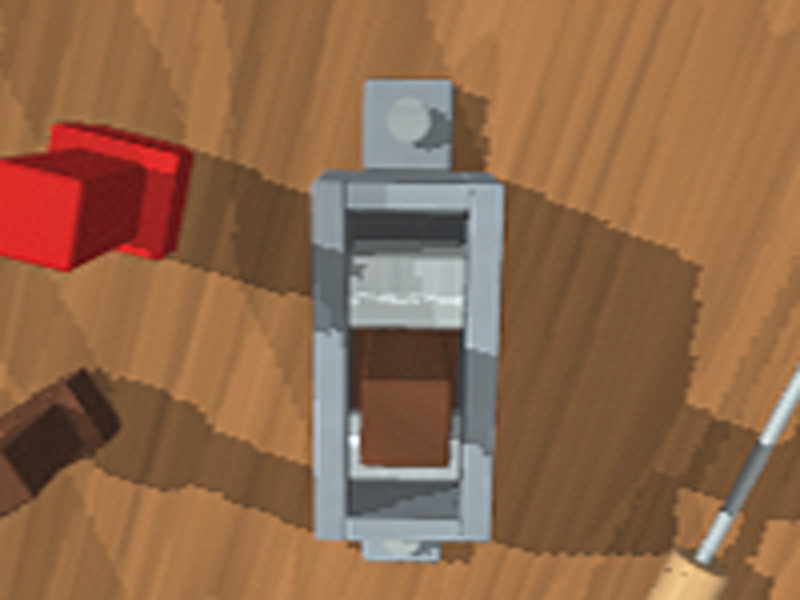

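The wrist views confirm the layout: the key box, from the top of the crop, has square, round and bar. The post's top face in the socket crop spans (361..453, 378..467), and the rim corners are about (313,180) and (492,541).

```bash
python3 - <<'E'
from h import *
def pts(n,u0,v0,L,z):
    d=np.load(n+".npz");w=wristcam(dict(tcp_pos=d["p"],ee_rot=d["r"]))
    return np.array([ray(*w,(u0+(x+.5)/4-.5,v0+(y+.5)/4-.5),z) for x,y in L])
print("keys",pts("wk",203,100,[(202,112),(201,321),(200,505)],52).round(1))
r=pts("ws",153,80,[(313,176),(503,178),(492,541),(315,541)],60);print("rim",r.round(1),r.mean(0))
p=pts("ws",153,80,[(363,378),(453,380),(448,467),(361,465)],118);print("post",p.round(1),p.mean(0))
for q in(r,p):
    for i in range(4):
        e=q[(i+1)%4]-q[i];print(np.linalg.norm(e).round(1),np.degrees(np.arctan2(e[1],e[0])).round(1))
E
```

```text
keys [[602.4 197.   52. ]
 [599.7 143.6  52. ]
 [597.   90.9  52. ]]
rim [[ 553.6 -190.6   60. ]
 [ 606.7 -173.9   60. ]
 [ 642.1 -283.2   60. ]
 [ 587.3 -301.    60. ]] [ 597.41801399 -237.1632304    60.        ]
post [[ 583.3 -229.6  118. ]
 [ 605.2 -223.   118. ]
 [ 611.5 -245.5  118. ]
 [ 589.8 -252.   118. ]] [ 597.42451648 -237.51432008  118.        ]
55.6 17.5
114.9 -72.0
57.6 -161.9
115.5 107.0
22.9 16.8
23.4 -74.3
22.7 -163.3
23.4 106.2
```

```bash
python3 - <<'E'
from h import *
grip(0)
O=[180,0,87.3]
for n,(x,y) in(("round",(599.5,142.3)),("square",(602.2,195.8)),("bar",(596.8,89.8))):
    goto([x,y,75],O);wait(.1);f0=get_obs()["wrist_force"][2]
    move_l([x,y,54],speed=100)
    for z in(50,48,46.5,45.5,44.5):
        move_l([x,y,z],speed=40);wait(.1);o=get_obs();f=o["wrist_force"][2]-f0
        print(n,z,o["tcp_pos"].round(1),round(f,1),round(o["t"],1))
        if abs(f)>7:break
    wait(.15);move_l([x,y,75],speed=100)
E
```

```text
round 50 [600.2 142.2  50.7] 1.1 9.2
round 48 [600.2 142.3  48.6] 3.6 9.5
round 46.5 [600.2 142.3  46.9] 4.4 9.9
round 45.5 [600.2 142.3  46.1] 5.8 10.2
round 44.5 [600.2 142.3  46. ] 9.7 10.6
square 50 [602.8 195.5  50.7] 1.3 12.3
square 48 [602.8 195.7  48.5] 2.9 12.7
square 46.5 [602.8 195.7  46.9] 3.8 13.0
square 45.5 [602.8 195.7  46.1] 5.9 13.4
square 44.5 [602.9 195.7  46. ] 9.4 13.7
bar 50 [597.4  90.2  50.7] 1.7 15.6
bar 48 [597.4  90.   48.5] 1.8 16.0
bar 46.5 [597.4  90.   46.9] 2.7 16.3
bar 45.5 [597.4  90.   46.1] 4.4 16.7
bar 44.5 [597.5  90.   46. ] 8.5 17.0
```

```bash
cat > rock.py <<'E'
from h import *
yaw=17.3;C=np.array([597.4,-237.4,6.]);R0=Ro.from_euler("z",yaw,degrees=True)
ax=R0.apply([1,0,0]);ay=R0.apply([0,1,0])
P0=np.array([597.4,-237.4,76.]);O0=Ro.from_euler("xyz",[180,0,90+yaw],degrees=True)
def lean(a,speed=30):  # a>0 towards own +y
    e=C+np.sign(a)*17*ay;r=Ro.from_rotvec(-a*ax)
    move_l(e+r.apply(P0-e),(r*O0).as_euler("xyz",degrees=True),speed=speed)
def rep(s):
    o=get_obs();w=o["wrist_force"];print(s,round(o["t"],2),o["tcp_pos"].round(1),"F xyz_own",R0.inv().apply(w).round(1),o["moment"].round(2),round(o["grip_width"],1),round(o["grip_force"],1))
E
python3 - <<'E'
from rock import *
O=[180,0,90+yaw]
goto([*P0[:2],190],O);grip(56);wait(.1);rep("above")
move_l(P0,speed=100);rep("down");grip(10,60);wait(.2);rep("gripped")
for a in(.05,.1,.14,.17):
    lean(a);wait(.1);rep(a)
save("lean",get_image("wrist"))
E
```

```text
above 19.62 [ 597.4 -237.4  190. ] F xyz_own [ 0.3 -0.3  0.5] [-0.01 -0.05 -0.  ] 55.9 0.0
down 20.92 [ 598.2 -237.8   77.1] F xyz_own [ 0.2  0.1 -0.3] [-0.    0.04 -0.  ] 56.0 0.0
gripped 21.5 [ 597.9 -237.7   76.8] F xyz_own [-0.8  0.6  4.4] [0.12 0.01 0.03] 23.4 59.1
0.05 21.87 [ 596.9 -234.7   77.4] F xyz_own [-0.3 -2.6  4. ] [-0.41 -0.1   0.07] 23.2 59.6
0.1 22.23 [ 595.9 -232.    77.9] F xyz_own [-1.  -5.5  2.7] [-0.89 -0.17 -0.02] 23.5 59.3
0.14 22.58 [ 595.1 -229.3   78.2] F xyz_own [-0.7 -5.6  2.2] [-1.11 -0.24  0.01] 23.2 59.6
0.17 22.93 [ 594.6 -227.8   78.3] F xyz_own [-0.6 -8.   0.1] [-1.37 -0.37 -0.01] 23.3 59.4
```

View pics/lean.png

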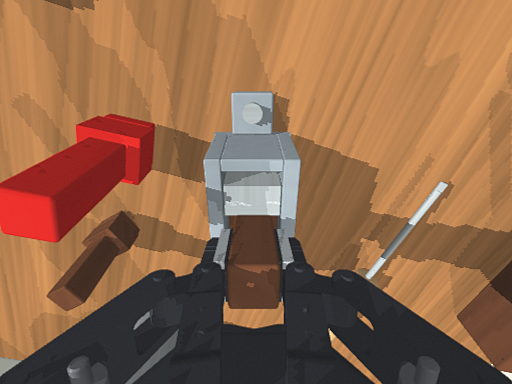

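The picture shows the stop held at about (255,265), with the +y jaw pushed back almost to the socket's end wall at (252,180). I'll carry on the other way.

```bash
python3 - <<'E'
from rock import *
lean(.2);wait(.1);rep(.2)
lean(.001,60);wait(.1);rep(0)
for a in(-.07,-.13,-.17,-.2):
    lean(a,40);wait(.1);rep(a)
lean(-.001,60);wait(.2);rep("up")
for dz in(4,9,15):
    move_l(P0+[0,0,dz],O0.as_euler("xyz",degrees=True),speed=30);wait(.1);rep(dz)
    if get_obs()["wrist_force"][2]<-15:print("stuck");break
E
```

```text
0.2 23.33 [ 593.9 -225.6   78.4] F xyz_own [-0.1 -7.4  0.3] [-1.34 -0.34 -0.1 ] 23.3 60.1
0 23.82 [ 597.8 -237.    76.8] F xyz_own [ 0.1 -1.4  7.2] [-0.16  0.07 -0.02] 23.4 61.4
-0.07 24.2 [ 599.1 -240.5   77.4] F xyz_own [0.8 2.  7.1] [ 0.33 -0.01  0.04] 23.5 61.2
-0.13 24.56 [ 600.1 -243.5   78.1] F xyz_own [1.4 2.5 7.8] [ 0.81  0.08 -0.02] 23.4 61.5
-0.17 24.91 [ 600.8 -245.6   78.4] F xyz_own [0.4 3.  8.1] [1.01 0.13 0.01] 23.9 61.4
-0.2 25.26 [ 601.3 -247.5   78.6] F xyz_own [0.1 3.6 9. ] [1.06 0.16 0.02] 23.5 61.2
up 25.85 [ 597.7 -236.1   76.5] F xyz_own [0.5 4.3 7.9] [0.82 0.01 0.03] 23.4 61.2
4 26.23 [ 596.3 -237.2   78.6] F xyz_own [-0.  -0.1 -0.8] [ 0.   -0.04 -0.  ] 23.2 60.2
9 26.65 [ 595.8 -236.7   82.5] F xyz_own [  0.5  -0.7 -16.2] [-0.4  -0.38 -0.01] 23.6 62.6
stuck
```

```bash
python3 - <<'E'
from rock import *
move_l(P0+[0,0,1],O0.as_euler("xyz",degrees=True),speed=40);wait(.1);rep("low")
for a in(-.15,-.2,-.24,-.27):
    lean(a,60);wait(.15);rep(a)
    if abs(get_obs()["wrist_force"]).max()>30:break
lean(-.001,60);wait(.15);rep("up")
save("after",get_image("wrist"))
E
```

```text
low 27.1 [ 598.4 -238.    78.7] F xyz_own [-0.3  0.3 -1.5] [-0.09  0.15 -0.04] 23.5 64.2
-0.15 27.57 [ 601.1 -247.8   78.3] F xyz_own [-0.2 -0.8 -0.2] [-0.19 -0.09  0.02] 23.4 64.6
-0.2 27.98 [ 601.9 -250.2   78.5] F xyz_own [1.1 2.8 2. ] [ 0.61 -0.05 -0.06] 23.6 64.8
-0.24 28.38 [ 602.6 -252.1   78.6] F xyz_own [1.1 4.6 4. ] [ 1.06  0.03 -0.04] 23.5 64.9
-0.27 28.77 [ 602.9 -253.2   78.6] F xyz_own [2.1 6.6 5.7] [ 1.2   0.18 -0.08] 23.4 65.0
up 29.4 [ 597.9 -238.1   76.6] F xyz_own [0.2 3.5 5.4] [0.62 0.22 0.03] 23.6 64.9
```

View pics/after.png

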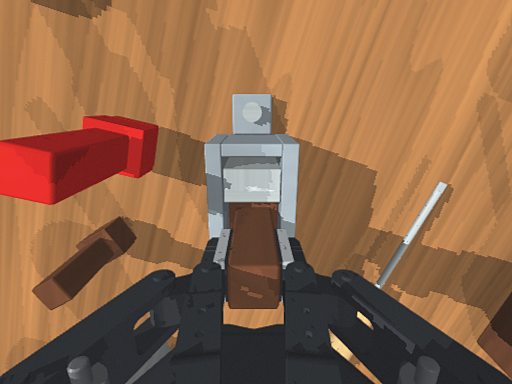

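The shoulder now shows clear of the +y lip at row 205. Next I'll try lifting.

```bash
python3 - <<'E'
from rock import *
E=O0.as_euler("xyz",degrees=True)
for dz in(4,8,11,15,20):
    move_l(P0+[0,0,dz],E,speed=40);wait(.1);rep(dz)
    if get_obs()["wrist_force"][2]<-14:
        print("stuck");break
E
```

```text
4 29.8 [ 597.  -237.9   79.2] F xyz_own [ 0.4 -0.9 -1. ] [ 0.02  0.04 -0.03] 22.8 64.6
8 30.15 [ 596.  -237.1   82. ] F xyz_own [  0.5  -2.1 -11.2] [-0.45 -0.19 -0.02] 23.3 63.5
11 30.5 [ 595.4 -235.9   83.1] F xyz_own [  4.1  -1.5 -26.4] [-0.59 -0.89 -0.04] 23.2 61.9
stuck
```

```bash
python3 - <<'E'
from rock import *
E=O0.as_euler("xyz",degrees=True)
move_l(P0+[0,0,1],E,speed=60);grip(10,110);rep("low")
for a in(.2,.25,.29):
    lean(a,60);wait(.1);rep(a)
    if abs(get_obs()["wrist_force"]).max()>30:break
lean(.001,80);wait(.1);rep("up")
for dz in(4,8,11,15,20):
    move_l(P0+[0,0,dz],E,speed=40);wait(.1);rep(dz)
    if get_obs()["wrist_force"][2]<-14:
        print("stuck");break
E
```

```text
low 31.03 [ 598.4 -238.3   79.2] F xyz_own [-2.2 -1.1  0. ] [-0.18  0.53 -0.05] 22.9 107.6
0.2 31.52 [ 593.9 -223.7   78.8] F xyz_own [-0.5  0.4 -0.6] [ 0.11  0.23 -0.06] 22.6 108.4
0.25 31.88 [ 593.4 -222.1   79.3] F xyz_own [-1.7 -4.2  0.7] [-0.85  0.22 -0.16] 23.1 108.3
0.29 32.23 [ 593.  -221.    79.9] F xyz_own [-2.  -8.9 -0.3] [-1.64  0.07 -0.28] 22.8 107.9
up 32.79 [ 598.5 -238.4   77. ] F xyz_own [-1.9 -3.4  4.4] [-0.8   0.27 -0.08] 23.2 109.1
4 33.14 [ 597.  -236.2   79.2] F xyz_own [-0.4 -0.9 -1. ] [ 0.05 -0.02  0.02] 22.4 108.4
8 33.49 [ 597.5 -237.4   84.1] F xyz_own [-0.1  0.1 -2. ] [-0.02 -0.04  0.02] 22.8 108.3
11 33.84 [ 597.4 -237.5   87.1] F xyz_own [ 0.4  0.2 -1.1] [ 0.05  0.02 -0.  ] 22.9 108.3
15 34.19 [ 597.5 -237.4   91.1] F xyz_own [-0.8 -1.  -1.2] [-0.08  0.   -0.01] 23.1 108.3
20 34.57 [ 597.5 -237.5   96.2] F xyz_own [-0.1  0.3 -0.4] [-0.01  0.03  0.01] 22.8 108.3
```

It's free. I'll raise it so the foot is about 2 cm above the rim.

```bash
python3 - <<'E'
from rock import *
move_l([*P0[:2],151],O0.as_euler("xyz",degrees=True),speed=60);wait(.5);rep("end")
im=get_image("scene");r=regions_of("stop","scene")
K=get_calibration("scene")
pr=lambda X:(lambda c:(K["fx"]*c[0]/c[2]+K["cx"],K["fy"]*c[1]/c[2]+K["cy"]))(K["R"]@np.array(X)+K["t"])
print("pred foot80",pr([597.4,-237.4,80]),"top192",pr([597.4,-237.4,192]),"rim",pr([597.4,-237.4,60]))
for q in r:print(round(q["score"],2),q["extent"])
save("end",cv2.resize(im[60:220,130:290],None,fx=3.7,fy=3.7,interpolation=cv2.INTER_CUBIC))
E
```

```text
end 36.13 [ 597.4 -237.4  150.9] F xyz_own [ 0.5  0.4 -1.5] [-0.01  0.04  0.03] 22.6 108.3
pred foot80 (np.float64(184.64511401764275), np.float64(159.52345130153955)) top192 (np.float64(178.5539219435101), np.float64(130.41374457962974)) rim (np.float64(185.6310392755497), np.float64(164.2351718905641))
0.76 [215.4, 150.4, 20.0, 31.4]
0.65 [180.0, 146.6, 18.4, 37.8]
0.62 [196.9, 142.1, 8.3, 24.5]
```

View pics/end.png

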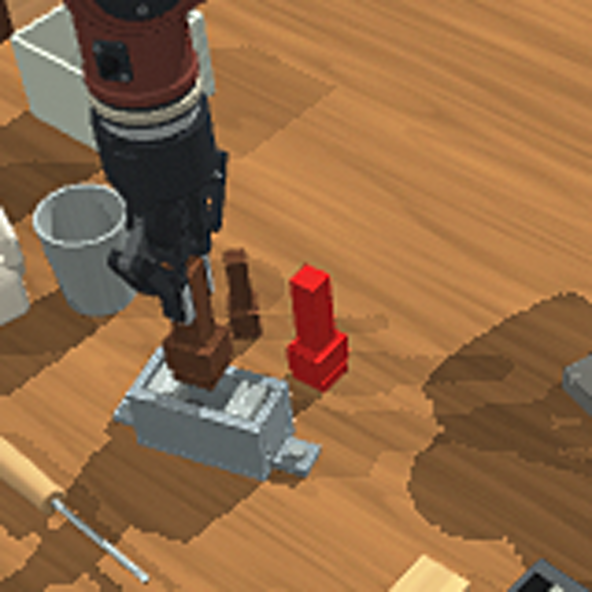

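The stop hangs above the socket, with its lowest foot corner at about (208,388) in the crop, which fits the foot being at z≈80. I'll check its lean against a projected model before signing off.

```bash
python3 - <<'E'
from rock import *
get_image("scene");im=get_image("scene")
K=get_calibration("scene")
def pj(X):
    c=X@K["R"].T+K["t"];return np.c_[K["fx"]*c[:,0]/c[:,2]+K["cx"],K["fy"]*c[:,1]/c[:,2]+K["cy"]]
B=lambda x,y,a,b:np.array([[i*x,j*y,k] for i in(-1,1) for j in(-1,1) for k in(a,b)],float)
parts=[B(17,17,0,12),B(17,20,12,40),B(12,12,40,112)]
G=np.array([597.4,-237.4,151+18.])
S=4
def polys(a,dz,dy):
    r=Ro.from_rotvec(-a*ax)
    return [pj(G+dy*ay+r.apply(R0.apply(p-[0,0,88+dz]))) for p in parts]
def sil(P):
    m=np.zeros((384*S,512*S),np.uint8)
    for p in P:cv2.fillConvexPoly(m,cv2.convexHull(np.round((p+.5)*S).astype(np.int32)),1)
    return m
best=[q for q in regions_of("stop","scene") if abs(q["extent"][0]-181)<8]
M=cv2.resize(best[0]["region"].astype(np.uint8),None,fx=S,fy=S,interpolation=cv2.INTER_NEAREST)
res=[]
for a in np.arange(-.4,.41,.05):
    c=[]
    for dz in range(-10,11,2):
        for dy in range(-8,9,2):
            P=polys(a,dz,dy);m=sil(P);low=sil(P[:2])
            c.append((((M&(1-m)).sum()+(low&(1-M)).sum())/S**2,dz,dy))
    print(round(a,2),min(c));res.append((*min(c),a))
b=min(res)
v=cv2.resize(cv2.cvtColor(im,cv2.COLOR_RGB2BGR)[115:180,150:220],None,fx=8,fy=8,interpolation=cv2.INTER_CUBIC)
out=[]
for (a,dz,dy) in((0,0,0),):
    for p in polys(a,dz,dy):cv2.polylines(v,[cv2.convexHull(((p+.5-[150,115])*8).astype(np.int32))],True,(0,255,255),1)
cv2.imwrite("pics/ov.png",v)
E
```

```text
-0.4 (np.float64(201.125), -10, -8)
-0.35 (np.float64(176.25), -10, -8)
-0.3 (np.float64(151.3125), -8, -8)
-0.25 (np.float64(125.0), -2, -8)
-0.2 (np.float64(94.875), -2, -8)
-0.15 (np.float64(68.8125), 0, -8)
-0.1 (np.float64(48.5), 0, -6)
-0.05 (np.float64(33.25), 0, -4)
-0.0 (np.float64(25.125), 0, -2)
0.05 (np.float64(22.375), 0, 2)
0.1 (np.float64(23.4375), 0, 6)
0.15 (np.float64(28.25), 2, 8)
0.2 (np.float64(60.25), 2, 8)
0.25 (np.float64(105.4375), 2, 8)
0.3 (np.float64(148.1875), 2, 8)
0.35 (np.float64(195.1875), 0, 8)
0.4 (np.float64(241.8125), -2, 8)
```

View pics/ov.png

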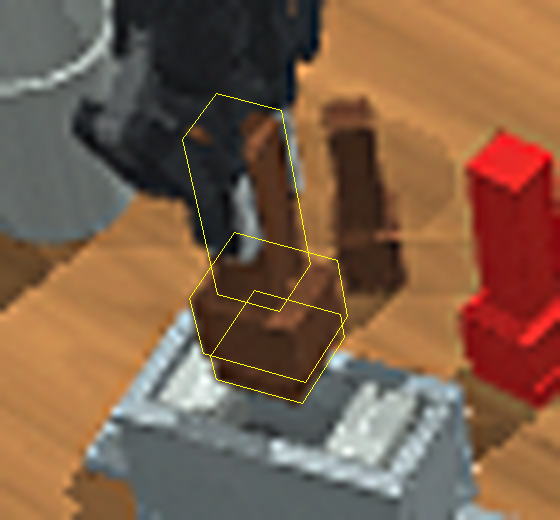

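The upright model, with its foot at z≈81, matches the stop closely: the best-fit lean is about 0.05 rad and the foot corner is at (303,400) in the crop. I'm handing in.

```bash
python3 - <<'E'
from rock import *
rep("final");print(sign_off())
E
```

```text
final 36.38 [ 597.4 -237.4  151. ] F xyz_own [ 0.1  0.3 -1.7] [-0.01  0.04 -0.01] 22.6 108.3
the job is handed in; nothing more can be done
None
```

I pressed the round, square and bar keys in order, rocked the stop free, and handed in at about 36 s with it held nearly upright about 2 cm above the socket rim; no verdict was reported back.

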